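# Roll a laser head into its vee mount, stop it off and clamp it

### The arm

A 6-joint arm with a two-finger parallel gripper is mounted at the origin on a cart in front of the work surface, level with it; the furniture and walls round the work are solid. World frame = base frame: x ahead of the robot, y to its left, z up, the work surface at z = 0. Lengths are in m, angles in rad, forces in N, time in s.
With the tool pointing down it reaches from about 0.35 to 0.975 m from the base axis. Payload 4.9 kg.
Tool frame: the origin (TCP) lies on the mounting face of the last link; the fingertips stand 173 mm ahead of it and the grasp point (between the pads) lies 155 mm ahead of it; z points along the fingers, y is the direction in which the jaws open and shut (so a half turn about z gives the same grasp; the last joint's range is limited). The gripper opens to 85 mm and grips with 20 to 120 N. Pads are 22 mm wide; open, the fingers measure 114 mm over their backs; the gripper's body (76 mm by 85 mm) begins 54 mm behind the grasp point. The pads swing forward as they close: fully open they stand 13 mm farther back than shut.
Start: joints at [1.002, 0.053, 1.613, -0, 1.476, -0.119], TCP at [0.272, 0.563, 0.405] pointing down, gripper open.
Joint ranges: [-3.01, 3.01], [-1.01, 2.22], [0.06, 2.58], [-1.02, 4.17], [0.09, 2.62], [-3.14, 3.14]. Speed limits (rad/s): [2.57, 2.57, 3.14, 3.14, 3.14, 3.14].

### API

Orientations are given as a unit quaternion [w, x, y, z].
In Python, from plant import manip gives the robot as it stands.
- The arm moves only by the tool play_rows, never from a script. Its argument "increments" is a list of rows, each an object with "offset": the shift along the tool's x, y, z in mm, a list of three; "twist": the turn about the tool's z in rad; "grip": the opening, from 0 (shut) to 1 (fully open). In form: [{"offset": [dx, dy, dz], "twist": twist, "grip": grip}, ...]. A call has 1 to 5 rows; each row is the pose to reach, as a shift and turn from the pose commanded when the call began, along the tool's axes at that moment; what a row does not reach only later rows make up. A row lasts 1/12 s, in which the tool goes at most 41.7 mm and 7.16 degrees, less where a joint would pass 70% of its speed; a pose out of reach is approached as far as the arm can. A call with a gripper value outside its range is refused whole. The fingers move at their own pace and stop on an object; the grip force is fixed at half the most. Time passes only in rows, so rows that repeat a pose let the fingers close. It gives the time, the measured TCP pose, the force and the opening at its end, in the units of the state.
- manip.state(): the state, without advancing time (a new reading comes with each control period).
- manip.grab_frame(name): name is "scene" or "top" or "wrist"; returns the picture (400x640x3 uint8, blue, green, red); there is no depth.
- manip.get_calibration(name): a dict with "fx", "fy", "cx", "cy" (pixels), "T" (4x4, takes a point from camera to world coordinates). Camera axes: x right, y down, z forward; pixel columns grow to the right and rows downward; lengths in m; the calibration is good to about 2 mm. A picture is of the moment at which its call begins: read the wrist's pose just before it. get_calibration takes no time and is no camera call; for the wrist camera it gives the pose at the moment of the call.
- manip.job_done(): hands the job in, once; it reports no verdict.
Trained networks look in the newest picture that a camera, given by its name, has taken for a name from the list of things; names that differ only in an ending like _2 or _b are one class to them, and where a whole thing is asked for, a point or a joint stands for the part that bears it (a point fixed in the world has none). Each returns a list of dicts, best first, with "p" (0 to 1); they miss things now and then, are a little off and sometimes report something else, mostly with a low value. They report only what shows in the picture. A call takes as long as a camera call. They do not tell look-alikes from the thing itself.
- manip.boxes_of(query, camera): "xyz" ([x, y, z] in m, in the coordinates of the camera as it stood for that picture, good to about 4 mm: the middle of the surface that is visible of it).
- manip.tip_of(query, camera): "xyz" ([x, y, z] in m, in the coordinates of the camera as it stood for that picture, good to about 4 mm: a listed point, or the origin of a listed thing).
The state is a dict: "time": time; "joint_pos": joint angles; "joint_vel": joint speeds; "joint_efforts": joint torques, N m; "tool_pos": TCP position; "tool_rot": TCP orientation; "contact_force": force on the tool from outside, world axes, zero at the start; "ft_torque": the same for the moment, N m; "gripper_width": opening from 0.0 (shut) to 1.0 (fully open).
Only numpy, scipy, OpenCV 4.12 (cv2) and the standard library are available. Lean on these libraries where they do the work, as an engineer would, in place of code of your own. Each camera call takes 0.05 s, during which the arm holds its last target. There are 200 camera calls.

### The job

Roll the silver cylindrical laser head off the loading deck, under the raised clamp arm and into the vee without lifting it, and let go so that it centres itself there. Then slide it gently along the vee until its brass front end rests against the end stop, and only after that press the clamp arm down until its pad grips the tube with about 10 N, being careful never to squeeze the thin tube or ram the stop hard. Leave the loose tools and parts around the mount where they are.

Things in the scene. Friction and masses are not known exactly. Their poses are not given: they have to be found in the camera images.
- vee_mount: Vee mount fixed to the table: black base plate 138 x 144 x 12 mm with an aluminium vee block and loading deck. Origin: on the table under the vee's centre line. x: across the vee, away from the deck; y: along the vee towards the end stop; z: up. Behind the vee a black column (x = 36 to 56 mm, y = -13 to 13 mm, top 118 mm high) carries the clamp arm.
- vee_seat (a point): Where the tube's centre is when it is seated and stopped off: x = 0, y = 0, z = 47.5 mm of the mount. The 90 degree vee runs from y = -68 to +48 mm; its bottom is 22 mm high, its near edge (x = -16 mm) 38 mm and its far edge (x = +20 mm) 42 mm high. The tube slides along it with 2 to 5 N.
- deck_edge (a point): Middle of the near edge of the vee, where the deck ends: x = -16, y = 0, z = 38 mm of the mount. The aluminium deck reaches from here to x = -68 mm and slopes 4 degrees down towards -x, so the tube leans on a steel retaining bar (x = -64 mm, top 41 mm high) and must be pushed up the slope, till it drops into the vee by itself.
- end_stop: Black forked end stop fixed on the mount's +y end, 68 mm high and 38 mm wide, rigid (touch it slowly, 10 to 15 mm/s), with two steel rest buttons at the height of the seated tube's axis. Origin: on the table under the buttons' contact face, which looks to -y (mount axes) and lies at y = +60 mm of the mount.
- laser_head: Silver cylindrical laser head, 120 mm long, 34 mm in diameter, with two dark bands 36 mm in diameter on which it rolls and sits. Origin: its centre. y: along its axis towards the brass front end; x and z turn as it rolls. Rear end black and flat. 0.2 to 0.33 kg. Starts on the deck against the bar, 12 to 28 mm short of the stop. Its thin barrel dents when pressed by the pad with over 20 N.
- clamp_arm: Aluminium clamp arm over the vee at y = 0 of the mount, 22 mm wide, ending 14 mm before the vee's centre line. Origin: centre of the top of its black press cap (24 mm across), right over the centre line and the pad; starts 106 to 110 mm high. Pushed on the cap with about 8 N it slides straight down, up to 34 mm from its top, and stays where it is left (it can hold up to 12 N on the pad).
- pad_mount (a point): Point on the underside of the clamp arm, 13.5 mm below the cap's top, from which the white round pad (16 mm across) hangs on a screw left at an unknown setting: its face is 4.5 to 14.5 mm below this point. The pad is sprung, 10 N per mm, 3 mm of travel. Pushed slowly (10 to 15 mm/s), the cap resists with about 8 N while the arm slides freely, plus the pad's force once that is on the tube.
- post_holder: Bystander: black post holder with a brass thumbscrew, 32 x 47 x 61 mm, standing loose behind the mount. Origin: centre of its underside.
- power_head: Bystander: round black sensor head with a white-rimmed face, 24 x 60 x 80 mm, standing loose to the right. Origin: centre of its underside.
- caliper: Bystander: digital caliper lying loose at the left near the table's edge, 63 x 200 x 12 mm. Origin: centre of its underside.
- hex_driver: Bystander: black-handled hex driver, 23 x 193 x 20 mm, lying loose in front of the robot near the table's edge. Origin: centre of its underside.
Mind the look-alikes: they are no part of the job. What is meant by the laser_head is not blue or brown, and is the smaller of those in its own colour.

How it is judged:
By the outcome, as a careful person would: the job done as asked, in the order asked, and still so for the second after the job is handed in, with the robot touching nothing.
It also fails if it takes over 48 s, if anything falls off the work surface, if the arm or the gripper's body presses on something with over 40 N, if the wrist force passes 120 N, or if a joint passes its speed limit or range.

## Working session

There is one attempt and no reset: what is moved stays moved. The work goes in short steps, Python scripts to look and compute and a tool call to move; the robot and the scene stay as the last step left them, time stands still between calls to the robot, and variables do not carry over. Pictures are saved under pics/ and viewed, about 8 in all and at most 12, crops included, and the job is handed in when it is done.

Besides the shell and the picture viewer there is one more tool, called after "Call:" as name([rows], argument=value, ...), one row to a line, values as JSON. play_rows: Moves the arm, as the interface text tells. Its arguments: {"type":"object","properties":{"increments":{"type":"array"}},"required":["increments"]}

```bash
mkdir -p pics; cat > h.py <<'E'
import numpy as np, cv2
from plant import manip
from scipy.spatial.transform import Rotation as R
np.set_printoptions(precision=4,suppress=True)
def world(c,p,T=None):
    T=np.array(manip.get_calibration(c)["T"]) if T is None else T
    return T[:3,:3]@np.array(p)+T[:3,3]
def pix(c,P):
    k=manip.get_calibration(c);T=np.array(k["T"]);q=T[:3,:3].T@(np.array(P)-T[:3,3])
    return np.array([k["fx"]*q[0]/q[2]+k["cx"],k["fy"]*q[1]/q[2]+k["cy"]])
E
python3 - <<'E'
from h import *
for c in("top","scene"):
    cv2.imwrite(f"pics/{c}1.png",manip.grab_frame(c))
    for n in("vee_mount","vee_seat","deck_edge","end_stop","laser_head","clamp_arm","pad_mount"):
        for d in manip.tip_of(n,c)[:4]:
            w=world(c,d["xyz"]);print(c,n,round(d["p"],2),w,pix(c,w).round())
s=manip.state();print(s["time"],s["tool_pos"],s["tool_rot"])
E
```

```text
top vee_mount 0.93 [ 0.4929 -0.291  -0.0014] [330. 220.]
top vee_seat 0.64 [ 0.4902 -0.2883  0.0462] [330. 219.]
top deck_edge 0.64 [ 0.4736 -0.2901  0.0395] [330. 224.]
top deck_edge 0.6 [ 0.4933 -0.2874  0.0928] [330. 216.]
top deck_edge 0.23 [ 0.4891 -0.2919  0.0465] [331. 219.]
top end_stop 0.4 [ 0.4888 -0.2329 -0.0019] [314. 221.]
top end_stop 0.38 [ 0.4441 -0.32    0.053 ] [339. 232.]
top end_stop 0.21 [0.45   0.2766 0.0007] [172. 232.]
top laser_head 0.89 [ 0.4261 -0.728   0.0153] [453. 239.]
top laser_head 0.63 [ 0.4464 -0.3217  0.0563] [339. 231.]
top laser_head 0.6 [ 0.4582 -0.5507  0.0231] [403. 229.]
top laser_head 0.59 [ 0.5194 -0.1181  0.0162] [282. 212.]
top clamp_arm 0.72 [ 0.4889 -0.2913  0.1103] [331. 217.]
top pad_mount 0.45 [ 0.4912 -0.2892  0.0933] [330. 217.]
scene vee_mount 0.58 [ 0.4865 -0.2902  0.0026] [318. 234.]
scene vee_seat 0.9 [ 0.4898 -0.2915  0.0487] [319. 225.]
scene deck_edge 0.56 [ 0.4721 -0.2942  0.0401] [317. 231.]
scene end_stop 0.62 [ 0.4832 -0.2333  0.003 ] [304. 227.]
scene laser_head 0.83 [ 0.456  -0.5444  0.0233] [380. 274.]
scene laser_head 0.78 [ 0.4399 -0.3204  0.0572] [318. 238.]
scene laser_head 0.75 [ 0.5152 -0.1229  0.0158] [284. 205.]
scene laser_head 0.74 [ 0.4207 -0.731   0.0153] [431. 315.]
scene clamp_arm 0.58 [ 0.4875 -0.2927  0.1039] [319. 216.]
scene pad_mount 0.47 [ 0.4855 -0.2942  0.0931] [319. 219.]
0.8 [0.2717 0.5628 0.4047] [-0.      0.223   0.9748 -0.    ]
```

View top.

```bash
python3 - <<'E'
import cv2,numpy as np
a=cv2.imread("pics/top1.png");b=cv2.imread("pics/scene1.png")
cv2.imwrite("pics/ov.png",np.vstack([cv2.resize(a[140:290,240:500],(780,450),interpolation=2)[:,:],cv2.resize(b[180:330,250:470],(780,532),interpolation=2)])[:,:][:982])
cv2.imwrite("pics/ov.png",cv2.resize(cv2.imread("pics/ov.png"),(477,600)))
c=cv2.resize(a[180:260,260:480],(800,291),interpolation=2);d=cv2.resize(b[190:272,260:480],(800,298),interpolation=2)
cv2.imwrite("pics/ov.png",np.vstack([c,d]))
E
```

```text
(no output)
```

View pics/ov.png

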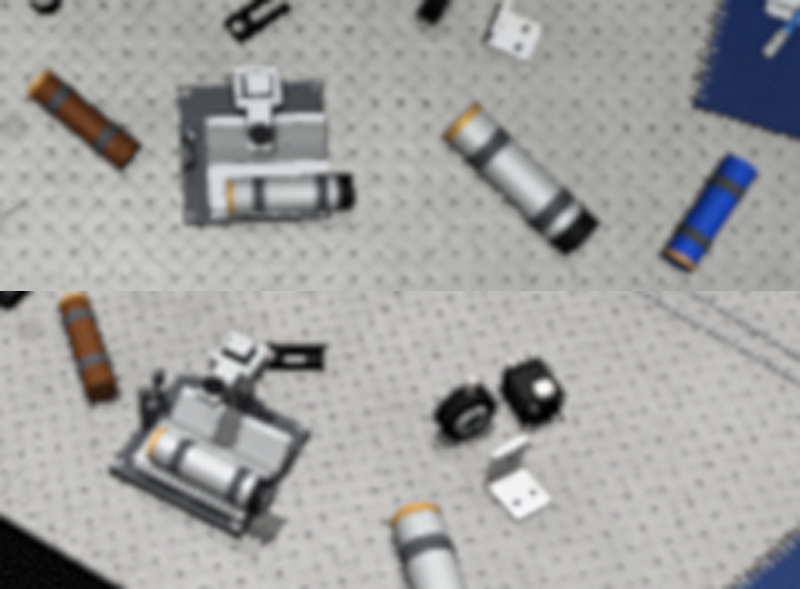

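View pics/top1.png

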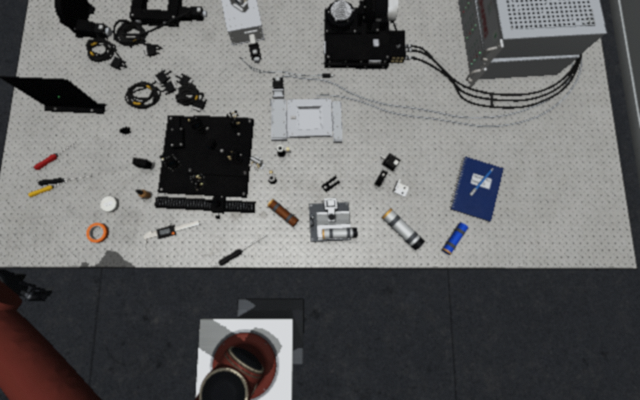

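The candidates in the top view are the silver tube on the deck (339,231), the larger silver one (403,229), blue (453,239) and brown (282,212). I choose the one on the deck, because it is the smaller silver tube and it lies in the mount.

```bash
python3 - <<'E'
from h import *
s=manip.state();T=np.array(manip.get_calibration("wrist")["T"])
w,x,y,z=s["tool_rot"];Rt=R.from_quat([x,y,z,w]).as_matrix()
print(Rt); print(Rt.T@T[:3,:3],Rt.T@(T[:3,3]-s["tool_pos"]),manip.get_calibration("wrist")["fx"])
print(Rt.T@(np.array([.43,-.30,.40])-s["tool_pos"])*1000)
E
```

```text
[[-0.9005  0.4348 -0.    ]
 [ 0.4348  0.9005 -0.    ]
 [ 0.     -0.     -1.    ]]
[[ 0.0005 -0.9515 -0.3078]
 [ 1.      0.0004  0.0005]
 [-0.0003 -0.3078  0.9515]] [ 0.079  -0.0013  0.0319] 356.9208987726245
[-517.6827 -708.1653    4.7145]
```

Call:
play_rows([
  {"offset": [-518,-708,5],"twist": -0.5,"grip": 0.6},
  {"offset": [-518,-708,5],"twist": -0.5,"grip": 0.6},
  {"offset": [-518,-708,5],"twist": -0.5,"grip": 0.6},
  {"offset": [-518,-708,5],"twist": -0.5,"grip": 0.6},
  {"offset": [-518,-708,5],"twist": -0.5,"grip": 0.6},
])

```text
time: 1.22
tool_pos: [0.3089, 0.3584, 0.4035]
tool_rot: [0.0, -0.028, 1.0, 0.0]
contact_force: [0.1, -0.5, 0.8]
gripper_width: 0.597
```

Call:
play_rows([
  {"offset": [-84,-664,4],"twist": 0,"grip": 0.6},
  {"offset": [-84,-664,4],"twist": 0,"grip": 0.6},
  {"offset": [-84,-664,4],"twist": 0,"grip": 0.6},
  {"offset": [-84,-664,4],"twist": 0,"grip": 0.6},
  {"offset": [-84,-664,4],"twist": 0,"grip": 0.6},
])

```text
time: 1.63
tool_pos: [0.3451, 0.1531, 0.4026]
tool_rot: [0.001, -0.026, 1.0, 0.0]
contact_force: [1.6, -1.0, 0.3]
gripper_width: 0.599
```

Call:
play_rows([
  {"offset": [-64,-464,4],"twist": 0,"grip": 0.6},
  {"offset": [-64,-464,4],"twist": 0,"grip": 0.6},
  {"offset": [-64,-464,4],"twist": 0,"grip": 0.6},
  {"offset": [-64,-464,4],"twist": 0,"grip": 0.6},
  {"offset": [-64,-464,4],"twist": 0,"grip": 0.6},
])

```text
time: 2.05
tool_pos: [0.384, -0.0519, 0.4011]
tool_rot: [0.001, -0.025, 1.0, -0.0]
contact_force: [0.6, 0.6, -0.4]
gripper_width: 0.601
```

Call:
play_rows([
  {"offset": [-34,-250,1],"twist": 0,"grip": 0.6},
  {"offset": [-34,-250,1],"twist": 0,"grip": 0.6},
  {"offset": [-34,-250,1],"twist": 0,"grip": 0.6},
  {"offset": [-34,-250,1],"twist": 0,"grip": 0.6},
  {"offset": [-34,-250,1],"twist": 0,"grip": 0.6},
])

```text
time: 2.47
tool_pos: [0.4225, -0.257, 0.3999]
tool_rot: [0.0, -0.025, 1.0, -0.0]
contact_force: [-0.4, 0.9, 0.5]
gripper_width: 0.595
```

Call:
play_rows([
  {"offset": [-6,-42,1],"twist": 0,"grip": 0.6},
  {"offset": [-6,-42,1],"twist": 0,"grip": 0.6},
  {"offset": [-6,-42,1],"twist": 0,"grip": 0.6},
])

```text
time: 2.72
tool_pos: [0.4308, -0.2982, 0.398]
tool_rot: [-0.001, -0.024, 1.0, 0.001]
contact_force: [0.4, 0.6, 0.1]
gripper_width: 0.6
```

```bash
python3 - <<'E'
from h import *
s=manip.state();print(s["time"],s["tool_pos"],s["tool_rot"])
T=np.array(manip.get_calibration("wrist")["T"]); np.save("T1.npy",T)
f=manip.grab_frame("wrist");cv2.imwrite("pics/w1.png",f)
for n in("vee_mount","vee_seat","deck_edge","end_stop","laser_head","clamp_arm","pad_mount"):
    for d in manip.tip_of(n,"wrist")[:2]:
        w=world("wrist",d["xyz"],T);print(n,round(d["p"],2),w,pix("wrist",w).round())
E
```

```text
2.7167 [ 0.4308 -0.2982  0.398 ] [-0.0007 -0.0236  0.9997  0.0007]
vee_mount 0.6 [ 0.4891 -0.2924  0.0005] [323. 216.]
vee_seat 0.62 [ 0.4924 -0.2925  0.0448] [322. 235.]
deck_edge 0.91 [ 0.4734 -0.2926  0.0392] [323. 215.]
end_stop 0.71 [ 0.4835 -0.2305  0.0032] [379. 214.]
laser_head 0.77 [ 0.4406 -0.3213  0.0512] [293. 184.]
laser_head 0.69 [ 0.5121 -0.1222  0.0183] [479. 249.]
clamp_arm 0.85 [ 0.4874 -0.2957  0.1064] [319. 259.]
pad_mount 0.55 [ 0.4908 -0.2966  0.0932] [318. 256.]
```

View pics/w1.png

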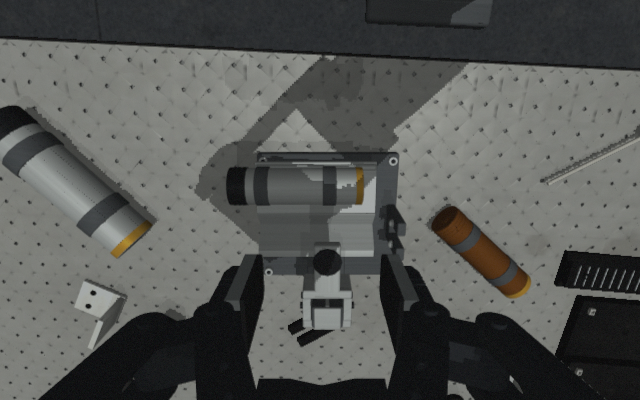

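```bash
python3 - <<'E'
import cv2,numpy as np
f=cv2.imread("pics/w1.png")[140:290,210:420]
f=np.clip(f.astype(float)*1.5,0,255).astype(np.uint8)
cv2.imwrite("pics/w1c.png",cv2.resize(f,(798,570),interpolation=cv2.INTER_CUBIC))
E
```

```text
(no output)
```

View pics/w1c.png

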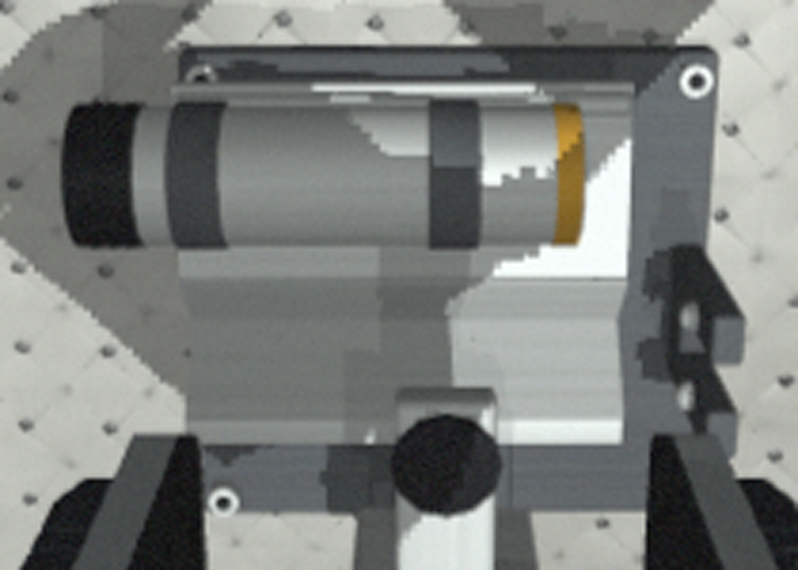

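```bash
cat >> h.py <<'E'
def ray(k,T,uv,z):
    d=T[:3,:3]@np.array([(uv[0]-k["cx"])/k["fx"],(uv[1]-k["cy"])/k["fy"],1]);return T[:3,3]+d*(z-T[2,3])/d[2]
E
python3 - <<'E'
from h import *
T=np.load("T1.npy");k=manip.get_calibration("wrist")
c=lambda u,v,z:ray(k,T,(210+u/3.8,140+v/3.8),z)
w,x,y,z=manip.state()["tool_rot"];Rt=R.from_quat([x,y,z,w]).as_matrix();print(Rt)
a=c(178,277,.038);b=c(628,277,.038);e=b-a;yaw=np.arctan2(-e[0],e[1]);print("deck ends",a,b,np.linalg.norm(e),np.degrees(yaw))
M=lambda p,o:np.array([[np.cos(yaw),np.sin(yaw)],[-np.sin(yaw),np.cos(yaw)]])@(p-o)[:2]
W=lambda p:np.array([[np.cos(yaw),-np.sin(yaw)],[np.sin(yaw),np.cos(yaw)]])@p
o=(a+b)[:2]/2-W(np.array([-16,-10])/1000);o=np.r_[o,0];print("origin",o)
for n,p in dict(cap=c(445,464,.108),far=c(400,443,.042),plateN=c(450,47,.012),seat_stop_btn=c(688,318,.0475),rear=c(70,174,.054),front=c(576,174,.054),L=c(63,174,.054),Rr=c(583,174,.054),deckN=c(400,103,.054),deckF=c(400,247,.054)).items():print(n,p,M(p,o)*1000)
E
```

```text
[[-0.9987 -0.0516  0.0007]
 [-0.0516  0.9987 -0.0007]
 [-0.0007 -0.0007 -1.    ]]
deck ends [ 0.474  -0.3598  0.038 ] [ 0.4686 -0.2441  0.038 ] 0.1158337135578358 2.6969523784437492
origin [ 0.4868 -0.2912  0.    ]
cap [ 0.4874 -0.2915  0.108 ] [ 0.6316 -0.2951]
far [ 0.5166 -0.3007  0.042 ] [ 29.3082 -10.9411]
plateN [ 0.4159 -0.2923  0.012 ] [-70.9193   2.2483]
seat_stop_btn [ 0.4754 -0.2296  0.0475] [-8.4534 62.0464]
rear [ 0.443  -0.3826  0.054 ] [-48.0107 -89.2223]
front [ 0.4373 -0.2618  0.054 ] [-48.0268  31.6583]
L [ 0.4431 -0.3842  0.054 ] [-48.0105 -90.8935]
Rr [ 0.4373 -0.2602  0.054 ] [-48.0271  33.3316]
deckN [ 0.422  -0.3046  0.054 ] [-65.3432 -10.3232]
deckF [ 0.4577 -0.3031  0.054 ] [-29.5989 -10.49  ]
```

The tube's centre is at mount (-48, -29) and its yaw agrees with the mount's (2.7°). The mount origin is at world (0.4868, -0.2912). I'll go behind the tube and down.

Call:
play_rows([
  {"offset": [30,-25,20],"twist": 0.005,"grip": 0.4},
  {"offset": [30,-25,50],"twist": 0.005,"grip": 0.4},
  {"offset": [30,-25,90],"twist": 0.005,"grip": 0.4},
  {"offset": [30,-25,130],"twist": 0.005,"grip": 0.4},
  {"offset": [30,-25,150],"twist": 0.005,"grip": 0.4},
])

```text
time: 3.53
tool_pos: [0.4007, -0.3209, 0.244]
tool_rot: [-0.002, -0.023, 1.0, 0.002]
contact_force: [-0.8, 0.8, -0.8]
gripper_width: 0.399
```

Call:
play_rows([
  {"offset": [0,0,15],"twist": 0,"grip": 0.4},
  {"offset": [0,0,30],"twist": 0,"grip": 0.4},
  {"offset": [0,0,30],"twist": 0,"grip": 0.4},
])

```text
time: 3.78
tool_pos: [0.4011, -0.3211, 0.2154]
tool_rot: [-0.002, -0.023, 1.0, 0.002]
contact_force: [-0.1, 0.1, -0.8]
gripper_width: 0.398
```

```bash
cat >> h.py <<'E'
def mnt(p):
    y=np.radians(2.7);d=np.array(p)[:2]-[.4868,-.2912];return np.array([d[0]*np.cos(y)+d[1]*np.sin(y),-d[0]*np.sin(y)+d[1]*np.cos(y),p[2]])*1000
E
python3 - <<'E'
from h import *
s=manip.state();print(s["time"],mnt(s["tool_pos"]),s["tool_rot"],s["contact_force"])
cv2.imwrite("pics/w2.png",manip.grab_frame("wrist"))
E
```

```text
3.7833 [-86.9868 -25.8665 215.3694] [-0.0021 -0.0229  0.9997  0.0024] [-0.0877  0.1458 -0.7503]
```

View pics/w2.png

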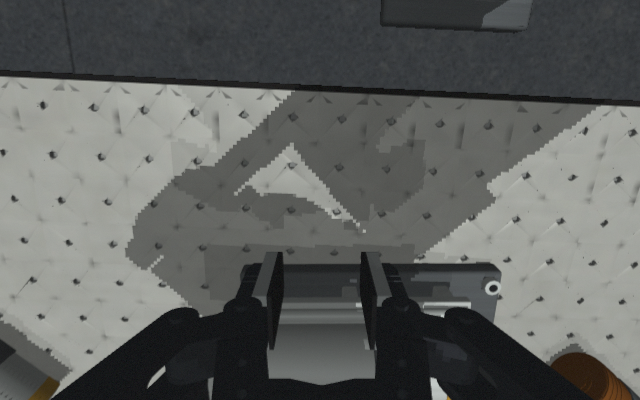

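The fingers stand just behind the tube, at about rows 255–350 and columns 270–375. They are clear of it and level with it. Pushing now.

Call:
play_rows([
  {"offset": [-4,-2,0],"twist": 0,"grip": 0.4},
  {"offset": [-8,-3,0],"twist": 0,"grip": 0.4},
  {"offset": [-11,-3,0],"twist": 0,"grip": 0.4},
  {"offset": [-14,-3,0],"twist": 0,"grip": 0.4},
  {"offset": [-17,-3,0],"twist": 0,"grip": 0.4},
])

```text
time: 4.25
tool_pos: [0.4199, -0.3253, 0.2197]
tool_rot: [0.0, -0.023, 1.0, -0.001]
contact_force: [-1.1, -1.2, 0.8]
gripper_width: 0.403
```

Call:
play_rows([
  {"offset": [-3,0,0],"twist": 0,"grip": 0.4},
  {"offset": [-6,0,0],"twist": 0,"grip": 0.4},
  {"offset": [-8.5,0,0],"twist": 0,"grip": 0.4},
  {"offset": [-11,0,0],"twist": 0,"grip": 0.4},
  {"offset": [-13,0,0],"twist": 0,"grip": 0.4},
])

```text
time: 4.67
tool_pos: [0.4325, -0.3243, 0.2187]
tool_rot: [-0.0, -0.023, 1.0, 0.0]
contact_force: [-1.3, -0.2, 1.5]
gripper_width: 0.399
```

```bash
python3 - <<'E'
from h import *
s=manip.state();print(s["time"],mnt(s["tool_pos"]),s["tool_rot"],s["contact_force"])
T=np.array(manip.get_calibration("wrist")["T"])
for cam in("wrist","scene","top"):
    f=manip.grab_frame(cam);cv2.imwrite(f"pics/p_{cam}.png",f)
    for d in manip.tip_of("laser_head",cam)[:4]:
        w=world(cam,d["xyz"],T if cam=="wrist" else None);print(cam,round(d["p"],2),mnt(w))
E
```

```text
4.6667 [-55.7702 -30.5551 218.6538] [-0.0001 -0.0226  0.9997  0.0001] [-1.2608 -0.1666  1.545 ]
wrist 0.6 [-25.1318 -29.6712  53.8279]
scene 0.95 [ -42.5749 -254.9915   23.3036]
scene 0.65 [ -83.2595 -435.6845   14.4188]
scene 0.58 [-13.0915  -3.0172  40.088 ]
scene 0.57 [-26.1568 -27.4479  55.8938]
top 0.77 [ -82.9775 -436.9215   13.679 ]
top 0.63 [ 40.8952 172.3728  19.5438]
```

Call:
play_rows([
  {"offset": [-2,0,0],"twist": 0,"grip": 0.4},
  {"offset": [-4,0,0],"twist": 0,"grip": 0.4},
  {"offset": [-6,0,0],"twist": 0,"grip": 0.4},
  {"offset": [-8,0,0],"twist": 0,"grip": 0.4},
  {"offset": [-9.5,0,0],"twist": 0,"grip": 0.4},
])

```text
time: 5.38
tool_pos: [0.4421, -0.324, 0.2188]
tool_rot: [0.0, -0.023, 1.0, -0.0]
contact_force: [-1.0, -0.9, 0.6]
gripper_width: 0.396
```

Call:
play_rows([
  {"offset": [-1,0,0],"twist": 0,"grip": 0.4},
  {"offset": [-2,0,0],"twist": 0,"grip": 0.4},
  {"offset": [-2,0,0],"twist": 0,"grip": 0.4},
])

```text
time: 5.63
tool_pos: [0.444, -0.3238, 0.2187]
tool_rot: [0.0, -0.023, 1.0, 0.0]
contact_force: [0.0, -0.1, -0.6]
gripper_width: 0.404
```

```bash
cat > look.py <<'E'
from h import *
import sys
s=manip.state();print(s["time"],mnt(s["tool_pos"]),s["tool_rot"],s["contact_force"])
T=np.array(manip.get_calibration("wrist")["T"])
for cam in("wrist","scene"):
    f=manip.grab_frame(cam);cv2.imwrite(f"pics/{sys.argv[1]}_{cam}.png",f)
    for d in manip.tip_of("laser_head",cam)[:4]:
        w=world(cam,d["xyz"],T if cam=="wrist" else None);m=mnt(w)
        if abs(m[1])<80: print(cam,round(d["p"],2),m)
E
python3 look.py q
```

```text
5.6333 [-44.2685 -30.5774 218.7083] [ 0.0002 -0.0227  0.9997  0.    ] [ 0.034  -0.1047 -0.6263]
wrist 0.7 [-12.5307 -25.301   53.3754]
scene 0.54 [-15.2764 -26.588   57.7957]
```

Call:
play_rows([
  {"offset": [-1,0,0],"twist": 0,"grip": 0.4},
  {"offset": [-2,0,0],"twist": 0,"grip": 0.4},
  {"offset": [-2,0,0],"twist": 0,"grip": 0.4},
])

```text
time: 6.08
tool_pos: [0.4459, -0.3238, 0.2188]
tool_rot: [0.0, -0.023, 1.0, -0.0]
contact_force: [-0.5, -0.4, 0.1]
gripper_width: 0.4
```

```bash
python3 look.py r
```

```text
6.0833 [-42.3735 -30.6403 218.7998] [ 0.0001 -0.0226  0.9997 -0.0001] [-0.5261 -0.4039  0.0513]
wrist 0.73 [  1.8145 -27.5075  42.7709]
wrist 0.39 [ 2.2553 -3.4061 -1.6632]
scene 0.48 [  0.1352 -26.3482  49.4358]
```

View pics/r_wrist.png

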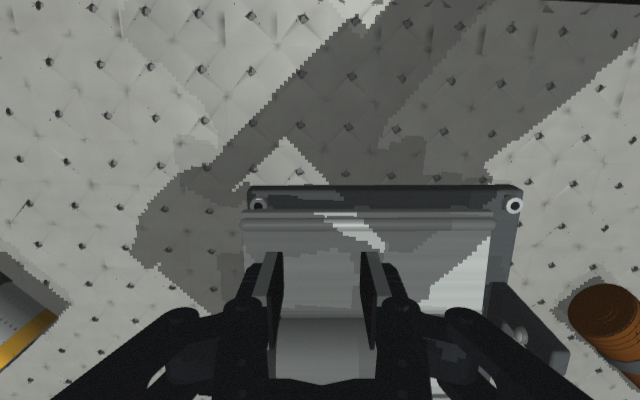

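The tube has dropped in: the view shows it lying beyond the finger pads, and both detectors put it at x≈0–2, y≈-27. Now I back off and go round to its rear end.

Call:
play_rows([
  {"offset": [12,0,0],"twist": 0,"grip": 0.4},
  {"offset": [12,-30,-20],"twist": 0,"grip": 0.2},
  {"offset": [12,-65,-40],"twist": 0,"grip": 0},
  {"offset": [-10,-95,-40],"twist": 0,"grip": 0},
  {"offset": [-42,-95,-40],"twist": 0,"grip": 0},
])

```text
time: 6.7
tool_pos: [0.4905, -0.4221, 0.2615]
tool_rot: [0.001, -0.02, 1.0, -0.003]
contact_force: [0.4, 0.6, 1.1]
gripper_width: -0.0
```

Call:
play_rows([
  {"offset": [0,0,0],"twist": 0,"grip": 0},
  {"offset": [0,0,0],"twist": 0,"grip": 0},
])

```text
time: 6.87
tool_pos: [0.4921, -0.4171, 0.2586]
tool_rot: [-0.0, -0.023, 1.0, 0.0]
contact_force: [0.1, 1.0, 1.0]
gripper_width: 0.004
```

```bash
python3 look.py s
```

```text
6.8667 [  -0.5995 -126.0345  258.6222] [-0.0003 -0.0229  0.9997  0.0001] [0.1084 0.9641 0.9628]
wrist 0.64 [  7.8615 -30.0738  42.3775]
scene 0.53 [ -0.8448 -25.8553  46.7272]
```

View pics/s_wrist.png

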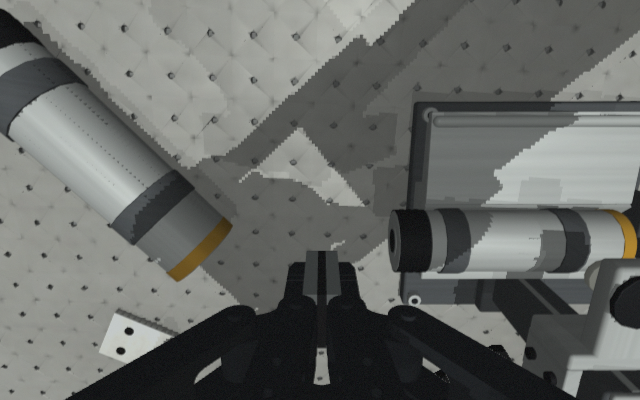

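The tube is straight and parallel in the vee, its rear face at pixel (405,240). The closed fingertips are clear of it at (322,255). I'll go down and approach.

Call:
play_rows([
  {"offset": [0,0,25],"twist": 0,"grip": 0},
  {"offset": [0,3,45],"twist": 0,"grip": 0},
  {"offset": [0,8,45],"twist": 0,"grip": 0},
  {"offset": [0,12,45],"twist": 0,"grip": 0},
  {"offset": [0,14,45],"twist": 0,"grip": 0},
])

```text
time: 7.48
tool_pos: [0.4913, -0.4022, 0.2146]
tool_rot: [0.0, -0.023, 1.0, -0.0]
contact_force: [-0.1, -0.0, -0.2]
gripper_width: 0.0
```

Call:
play_rows([
  {"offset": [0,1,0],"twist": 0,"grip": 0},
  {"offset": [0,2,0],"twist": 0,"grip": 0},
  {"offset": [0,3,0],"twist": 0,"grip": 0},
  {"offset": [0,4,0],"twist": 0,"grip": 0},
  {"offset": [0,5,0],"twist": 0,"grip": 0},
])

```text
time: 7.9
tool_pos: [0.4913, -0.3979, 0.2143]
tool_rot: [0.0, -0.023, 1.0, -0.0]
contact_force: [-0.4, 0.3, 0.3]
gripper_width: 0.0
```

Call:
play_rows([
  {"offset": [0,1,0],"twist": 0,"grip": 0},
  {"offset": [0,2,0],"twist": 0,"grip": 0},
  {"offset": [0,3,0],"twist": 0,"grip": 0},
  {"offset": [0,4,0],"twist": 0,"grip": 0},
  {"offset": [0,5,0],"twist": 0,"grip": 0},
])

```text
time: 8.32
tool_pos: [0.4909, -0.3927, 0.2136]
tool_rot: [-0.0, -0.023, 1.0, 0.0]
contact_force: [-0.2, 0.2, -0.6]
gripper_width: -0.002
```

Call:
play_rows([
  {"offset": [0,1,0],"twist": 0,"grip": 0},
  {"offset": [0,2,0],"twist": 0,"grip": 0},
  {"offset": [0,3,0],"twist": 0,"grip": 0},
  {"offset": [0,4,0],"twist": 0,"grip": 0},
  {"offset": [0,5,0],"twist": 0,"grip": 0},
])

```text
time: 8.73
tool_pos: [0.4907, -0.3879, 0.2139]
tool_rot: [0.0, -0.023, 1.0, -0.0]
contact_force: [-0.3, -2.1, -0.1]
gripper_width: 0.004
```

Call:
play_rows([
  {"offset": [0,1,0],"twist": 0,"grip": 0},
  {"offset": [0,2,0],"twist": 0,"grip": 0},
  {"offset": [0,3,0],"twist": 0,"grip": 0},
  {"offset": [0,4,0],"twist": 0,"grip": 0},
  {"offset": [0,5,0],"twist": 0,"grip": 0},
])

```text
time: 9.15
tool_pos: [0.4905, -0.3828, 0.2138]
tool_rot: [0.0, -0.023, 1.0, -0.0]
contact_force: [0.7, -1.9, 0.2]
gripper_width: -0.003
```

Call:
play_rows([
  {"offset": [0,1,0],"twist": 0,"grip": 0},
  {"offset": [0,2,0],"twist": 0,"grip": 0},
  {"offset": [0,3,0],"twist": 0,"grip": 0},
  {"offset": [0,4,0],"twist": 0,"grip": 0},
  {"offset": [0,5,0],"twist": 0,"grip": 0},
])

```text
time: 9.57
tool_pos: [0.4903, -0.3777, 0.2138]
tool_rot: [0.0, -0.023, 1.0, -0.0]
contact_force: [-0.3, -2.4, -0.1]
gripper_width: -0.002
```

```bash
python3 look.py t; python3 - <<'E'
import cv2
f=cv2.imread("pics/t_wrist.png")[150:350,280:600]
cv2.imwrite("pics/tc.png",cv2.resize(f,(800,500),interpolation=2))
E
```

```text
9.5667 [ -0.6307 -86.6145 213.768 ] [ 0.     -0.0226  0.9997 -0.    ] [-0.252  -2.4437 -0.0606]
wrist 0.77 [  5.1015 -11.1199  43.7679]
scene 0.57 [ 1.8195 -9.7432 48.6765]
scene 0.23 [ 4.3944 -1.3791 48.126 ]
```

View pics/tc.png

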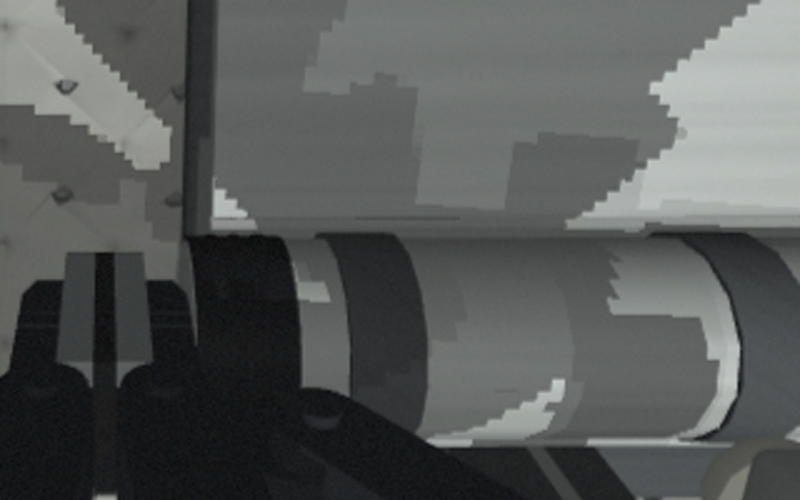

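Call:
play_rows([
  {"offset": [0,1,0],"twist": 0,"grip": 0},
  {"offset": [0,2,0],"twist": 0,"grip": 0},
  {"offset": [0,3,0],"twist": 0,"grip": 0},
  {"offset": [0,4,0],"twist": 0,"grip": 0},
  {"offset": [0,5,0],"twist": 0,"grip": 0},
])

```text
time: 10.18
tool_pos: [0.49, -0.3728, 0.2137]
tool_rot: [0.0, -0.023, 1.0, -0.0]
contact_force: [0.0, -1.1, 0.3]
gripper_width: 0.0
```

Call:
play_rows([
  {"offset": [0,1,0],"twist": 0,"grip": 0},
  {"offset": [0,2,0],"twist": 0,"grip": 0},
])

```text
time: 10.35
tool_pos: [0.4899, -0.3707, 0.2137]
tool_rot: [-0.0, -0.023, 1.0, -0.0]
contact_force: [0.4, -1.7, -0.0]
gripper_width: 0.001
```

Call:
play_rows([
  {"offset": [0,1,0],"twist": 0,"grip": 0},
  {"offset": [0,2,0],"twist": 0,"grip": 0},
])

```text
time: 10.52
tool_pos: [0.4898, -0.3687, 0.2137]
tool_rot: [-0.0, -0.023, 1.0, -0.0]
contact_force: [-0.7, -2.4, -0.2]
gripper_width: 0.002
```

Call:
play_rows([
  {"offset": [0,1,0],"twist": 0,"grip": 0},
])

```text
time: 10.6
tool_pos: [0.4898, -0.3677, 0.2137]
tool_rot: [-0.0, -0.023, 1.0, 0.0]
contact_force: [0.4, -1.9, -0.2]
gripper_width: 0.001
```

Call:
play_rows([
  {"offset": [0,1,0],"twist": 0,"grip": 0},
])

```text
time: 10.68
tool_pos: [0.4897, -0.3668, 0.2137]
tool_rot: [-0.0, -0.023, 1.0, -0.0]
contact_force: [-0.4, -2.5, -0.5]
gripper_width: 0.003
```

Call:
play_rows([
  {"offset": [0,1,0],"twist": 0,"grip": 0},
])

```text
time: 10.77
tool_pos: [0.4897, -0.3658, 0.2137]
tool_rot: [-0.0, -0.023, 1.0, 0.0]
contact_force: [-0.1, -2.0, -0.2]
gripper_width: 0.0
```

```bash
python3 look.py u
```

```text
10.7667 [ -0.6263 -74.6167 213.6934] [-0.     -0.0226  0.9997  0.    ] [-0.0819 -2.0497 -0.2486]
wrist 0.57 [ 7.7518 -2.017  45.6661]
scene 0.88 [ 1.8278  0.5563 49.2516]
```

Call:
play_rows([
  {"offset": [0,1,0],"twist": 0,"grip": 0},
])

```text
time: 11.05
tool_pos: [0.4897, -0.3649, 0.2138]
tool_rot: [0.0, -0.023, 1.0, -0.0]
contact_force: [-0.7, -2.8, 0.1]
gripper_width: 0.003
```

Call:
play_rows([
  {"offset": [0,1,0],"twist": 0,"grip": 0},
])

```text
time: 11.13
tool_pos: [0.4897, -0.3641, 0.2139]
tool_rot: [0.0, -0.023, 1.0, -0.001]
contact_force: [-0.5, -5.3, 0.6]
gripper_width: 0.001
```

Call:
play_rows([
  {"offset": [0,1,0],"twist": 0,"grip": 0},
])

```text
time: 11.22
tool_pos: [0.4897, -0.3636, 0.2142]
tool_rot: [0.0, -0.023, 1.0, -0.002]
contact_force: [-0.5, -7.6, -0.2]
gripper_width: -0.003
```

Call:
play_rows([
  {"offset": [0,0,0],"twist": 0,"grip": 0},
])

```text
time: 11.3
tool_pos: [0.4897, -0.3636, 0.2144]
tool_rot: [0.001, -0.023, 1.0, -0.002]
contact_force: [0.2, -5.3, -0.4]
gripper_width: -0.003
```

```bash
python3 look.py v; python3 - <<'E'
from h import *
s=manip.state();print(mnt(s["tool_pos"]),s["contact_force"])
a=cv2.imread("pics/v_wrist.png")[130:360,280:640];b=cv2.imread("pics/v_scene.png")[190:262,270:360]
cv2.imwrite("pics/vc.png",np.vstack([cv2.resize(a,(480,306),interpolation=2),cv2.resize(b,(480,290),interpolation=2)]))
E
```

```text
11.3 [ -0.4809 -72.4716 214.4045] [ 0.0005 -0.0227  0.9997 -0.0016] [ 0.2122 -5.3334 -0.3515]
wrist 0.92 [ 1.5863 -0.2189 40.9246]
scene 0.52 [ 1.7769  0.7297 51.5204]
[ -0.5385 -72.5276 214.3196] [-0.2276 -5.5663 -0.1421]
```

View pics/vc.png

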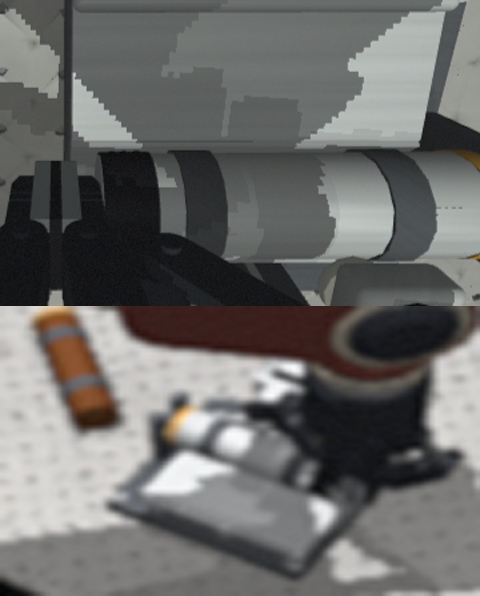

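Call:
play_rows([
  {"offset": [0,0.5,0],"twist": 0,"grip": 0},
  {"offset": [0,0.5,0],"twist": 0,"grip": 0},
])

```text
time: 11.67
tool_pos: [0.4897, -0.3634, 0.2145]
tool_rot: [0.001, -0.023, 1.0, -0.002]
contact_force: [-0.2, -6.5, -0.9]
gripper_width: 0.002
```

The TCP has stalled and the force is up, so the tube is resting on the stop. I'll back off and go up over the cap.

Call:
play_rows([
  {"offset": [0,-8,0],"twist": 0,"grip": 0},
  {"offset": [0,-24,0],"twist": 0,"grip": 0},
  {"offset": [0,-24,-30],"twist": 0,"grip": 0},
  {"offset": [0,-24,-65],"twist": 0,"grip": 0},
  {"offset": [0,-20,-90],"twist": 0,"grip": 0},
])

```text
time: 12.08
tool_pos: [0.4905, -0.383, 0.3054]
tool_rot: [0.0, -0.022, 1.0, 0.0]
contact_force: [0.2, -0.7, 1.4]
gripper_width: 0.004
```

Call:
play_rows([
  {"offset": [-1,30,-2],"twist": 0,"grip": 0},
  {"offset": [-1,65,-2],"twist": 0,"grip": 0},
  {"offset": [-1,91,-2],"twist": 0,"grip": 0},
  {"offset": [-1,91,-2],"twist": 0,"grip": 0},
  {"offset": [-1,91,-2],"twist": 0,"grip": 0},
])

```text
time: 12.5
tool_pos: [0.4873, -0.2902, 0.3054]
tool_rot: [-0.0, -0.024, 1.0, 0.001]
contact_force: [0.4, -0.5, -0.2]
gripper_width: 0.003
```

```bash
cat > cap.py <<'E'
from h import *
T=np.array(manip.get_calibration("wrist")["T"])
s=manip.state();print(s["time"],mnt(s["tool_pos"]),s["tool_rot"],s["contact_force"])
for cam in("wrist","scene","top"):
    f=manip.grab_frame(cam);cv2.imwrite(f"pics/cap_{cam}.png",f)
    for n in("clamp_arm","laser_head"):
        for d in manip.tip_of(n,cam)[:4]:
            m=mnt(world(cam,d["xyz"],T if cam=="wrist" else None))
            if abs(m[1])<80: print(cam,n,round(d["p"],2),m)
E
python3 cap.py
```

```text
12.5 [  0.5915   0.9942 305.4138] [-0.0002 -0.0236  0.9997  0.0005] [ 0.3931 -0.5249 -0.1983]
wrist clamp_arm 0.93 [  0.8869  -4.3111 105.6541]
wrist clamp_arm 0.24 [-1.7062 58.6101  1.0756]
wrist laser_head 0.91 [ 3.2456 -1.6411 46.9406]
scene clamp_arm 0.61 [ -1.1186  -1.3623 103.4009]
scene laser_head 0.57 [-2.8373 -0.2193 97.1791]
top laser_head 0.63 [ 5.4546  0.5002 48.031 ]
```

View pics/cap_wrist.png

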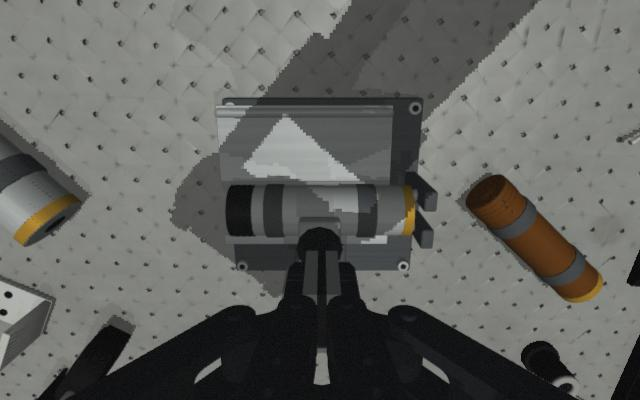

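The brass end is at the stop buttons (414,205) and the cap is under the fingertips (319,244). I'll descend and then press slowly.

Call:
play_rows([
  {"offset": [0,-1.5,8],"twist": 0,"grip": 0},
  {"offset": [0,-1.5,15],"twist": 0,"grip": 0},
  {"offset": [0,-1.5,18],"twist": 0,"grip": 0},
  {"offset": [0,-1.5,19],"twist": 0,"grip": 0},
  {"offset": [0,-1.5,20],"twist": 0,"grip": 0},
])

```text
time: 13.37
tool_pos: [0.4873, -0.2927, 0.285]
tool_rot: [-0.0, -0.023, 1.0, 0.0]
contact_force: [0.8, 0.5, -0.5]
gripper_width: -0.002
```

Call:
play_rows([
  {"offset": [0,0,1],"twist": 0,"grip": 0},
  {"offset": [0,0,2],"twist": 0,"grip": 0},
  {"offset": [0,0,3],"twist": 0,"grip": 0},
  {"offset": [0,0,4],"twist": 0,"grip": 0},
  {"offset": [0,0,5],"twist": 0,"grip": 0},
])

```text
time: 13.78
tool_pos: [0.4875, -0.2929, 0.2811]
tool_rot: [0.0, -0.023, 1.0, -0.0]
contact_force: [-2.2, 2.0, 7.5]
gripper_width: 0.0
```

Call:
play_rows([
  {"offset": [0,0,1],"twist": 0,"grip": 0},
  {"offset": [0,0,2],"twist": 0,"grip": 0},
  {"offset": [0,0,3],"twist": 0,"grip": 0},
  {"offset": [0,0,4],"twist": 0,"grip": 0},
  {"offset": [0,0,5],"twist": 0,"grip": 0},
])

```text
time: 14.2
tool_pos: [0.4876, -0.293, 0.2775]
tool_rot: [-0.0, -0.023, 1.0, -0.0]
contact_force: [-4.0, 2.0, 8.7]
gripper_width: -0.001
```

Call:
play_rows([
  {"offset": [0,0,1],"twist": 0,"grip": 0},
  {"offset": [0,0,2],"twist": 0,"grip": 0},
  {"offset": [0,0,3],"twist": 0,"grip": 0},
  {"offset": [0,0,4],"twist": 0,"grip": 0},
  {"offset": [0,0,5],"twist": 0,"grip": 0},
])

```text
time: 14.62
tool_pos: [0.4876, -0.293, 0.2725]
tool_rot: [-0.0, -0.023, 1.0, -0.0]
contact_force: [-3.7, 2.4, 8.6]
gripper_width: 0.005
```

Call:
play_rows([
  {"offset": [0,0,1],"twist": 0,"grip": 0},
  {"offset": [0,0,2],"twist": 0,"grip": 0},
  {"offset": [0,0,3],"twist": 0,"grip": 0},
  {"offset": [0,0,4],"twist": 0,"grip": 0},
])

```text
time: 14.95
tool_pos: [0.4876, -0.293, 0.2685]
tool_rot: [-0.0, -0.023, 1.0, -0.0]
contact_force: [-4.6, 3.1, 8.3]
gripper_width: -0.002
```

Call:
play_rows([
  {"offset": [0,0,1],"twist": 0,"grip": 0},
])

```text
time: 15.03
tool_pos: [0.4876, -0.293, 0.2675]
tool_rot: [-0.0, -0.023, 1.0, -0.0]
contact_force: [-3.1, 3.0, 7.9]
gripper_width: -0.001
```

Call:
play_rows([
  {"offset": [0,0,1],"twist": 0,"grip": 0},
])

```text
time: 15.12
tool_pos: [0.4876, -0.293, 0.2665]
tool_rot: [-0.0, -0.023, 1.0, -0.0]
contact_force: [-4.2, 2.8, 7.8]
gripper_width: -0.0
```

Call:
play_rows([
  {"offset": [0,0,1],"twist": 0,"grip": 0},
])

```text
time: 15.2
tool_pos: [0.4876, -0.293, 0.2655]
tool_rot: [-0.0, -0.023, 1.0, -0.0]
contact_force: [-3.7, 2.8, 7.3]
gripper_width: -0.006
```

Call:
play_rows([
  {"offset": [0,0,1],"twist": 0,"grip": 0},
])

```text
time: 15.28
tool_pos: [0.4876, -0.293, 0.2644]
tool_rot: [-0.0, -0.023, 1.0, -0.0]
contact_force: [-4.6, 2.1, 6.5]
gripper_width: 0.0
```

Call:
play_rows([
  {"offset": [0,0,1],"twist": 0,"grip": 0},
])

```text
time: 15.37
tool_pos: [0.4876, -0.293, 0.2634]
tool_rot: [-0.0, -0.023, 1.0, -0.0]
contact_force: [-4.4, 2.5, 8.6]
gripper_width: -0.002
```

Call:
play_rows([
  {"offset": [0,0,0.8],"twist": 0,"grip": 0},
])

```text
time: 15.45
tool_pos: [0.4876, -0.293, 0.2626]
tool_rot: [-0.0, -0.023, 1.0, -0.0]
contact_force: [-4.0, 2.9, 8.3]
gripper_width: -0.002
```

Call:
play_rows([
  {"offset": [0,0,0.4],"twist": 0,"grip": 0},
])

```text
time: 15.53
tool_pos: [0.4876, -0.293, 0.2622]
tool_rot: [-0.0, -0.023, 1.0, -0.0]
contact_force: [-3.3, 2.3, 7.9]
gripper_width: 0.003
```

Call:
play_rows([
  {"offset": [0,0,0.9],"twist": 0,"grip": 0},
])

```text
time: 15.62
tool_pos: [0.4876, -0.293, 0.2614]
tool_rot: [-0.0, -0.023, 1.0, -0.0]
contact_force: [-3.1, 2.5, 9.4]
gripper_width: -0.002
```

Call:
play_rows([
  {"offset": [0,0,0.4],"twist": 0,"grip": 0},
])

```text
time: 15.7
tool_pos: [0.4876, -0.293, 0.261]
tool_rot: [-0.0, -0.023, 1.0, 0.0]
contact_force: [-3.7, 4.1, 9.8]
gripper_width: 0.001
```

Call:
play_rows([
  {"offset": [0,0,0.3],"twist": 0,"grip": 0},
])

```text
time: 15.78
tool_pos: [0.4877, -0.293, 0.261]
tool_rot: [-0.0, -0.023, 1.0, 0.0]
contact_force: [-4.8, 3.1, 10.0]
gripper_width: 0.003
```

Call:
play_rows([
  {"offset": [0,0,0.5],"twist": 0,"grip": 0},
])

```text
time: 15.87
tool_pos: [0.4877, -0.293, 0.2607]
tool_rot: [-0.0, -0.023, 1.0, 0.0]
contact_force: [-4.7, 4.3, 12.4]
gripper_width: 0.006
```

Call:
play_rows([
  {"offset": [0,0,0.5],"twist": 0,"grip": 0},
])

```text
time: 15.95
tool_pos: [0.4877, -0.293, 0.2605]
tool_rot: [-0.0, -0.023, 1.0, 0.0]
contact_force: [-7.0, 4.2, 14.3]
gripper_width: 0.001
```

Call:
play_rows([
  {"offset": [0,0,0.5],"twist": 0,"grip": 0},
])

```text
time: 16.03
tool_pos: [0.4877, -0.293, 0.2603]
tool_rot: [-0.0, -0.023, 1.0, 0.0]
contact_force: [-7.2, 5.3, 15.9]
gripper_width: -0.001
```

Call:
play_rows([
  {"offset": [0,0,0.6],"twist": 0,"grip": 0},
])

```text
time: 16.12
tool_pos: [0.4878, -0.2931, 0.2601]
tool_rot: [-0.0, -0.023, 1.0, 0.0]
contact_force: [-8.4, 5.8, 18.2]
gripper_width: -0.0
```

The cap reads 18.2 N, which is 8 N of sliding plus about 10 N on the pad. I'll retract straight up and check.

Call:
play_rows([
  {"offset": [0,0,-2],"twist": 0,"grip": 0},
  {"offset": [0,0,-6],"twist": 0,"grip": 0},
  {"offset": [0,0,-40],"twist": 0,"grip": 0},
  {"offset": [0,0,-80],"twist": 0,"grip": 0},
  {"offset": [40,-20,-110],"twist": 0,"grip": 0},
])

```text
time: 16.53
tool_pos: [0.4597, -0.3086, 0.3641]
tool_rot: [0.003, -0.025, 1.0, -0.001]
contact_force: [-0.4, -0.0, 1.2]
gripper_width: -0.001
```

Call:
play_rows([
  {"offset": [30,0,0],"twist": 0,"grip": 0},
  {"offset": [30,0,0],"twist": 0,"grip": 0},
  {"offset": [30,0,0],"twist": 0,"grip": 0},
])

```text
time: 16.78
tool_pos: [0.4264, -0.3112, 0.3603]
tool_rot: [0.0, -0.022, 1.0, -0.0]
contact_force: [-0.1, 0.8, -0.2]
gripper_width: 0.001
```

```bash
python3 cap.py; python3 - <<'E'
import cv2
f=cv2.imread("pics/cap_wrist.png")[120:320,200:460]
cv2.imwrite("pics/end.png",cv2.resize(f,(780,600),interpolation=2))
E
```

```text
16.7833 [-61.2877 -17.1797 360.3413] [ 0.0005 -0.0217  0.9998 -0.0003] [-0.0822  0.7607 -0.1945]
wrist clamp_arm 0.73 [-3.4514 -3.0938 81.8983]
wrist laser_head 0.78 [ 4.8513 -1.2364 43.3774]
scene clamp_arm 0.61 [-0.3663 -0.0159 80.3069]
scene laser_head 0.64 [ 2.3969  3.2588 48.1235]
top laser_head 0.5 [-15.4389   0.9303  39.6898]
```

View pics/end.png

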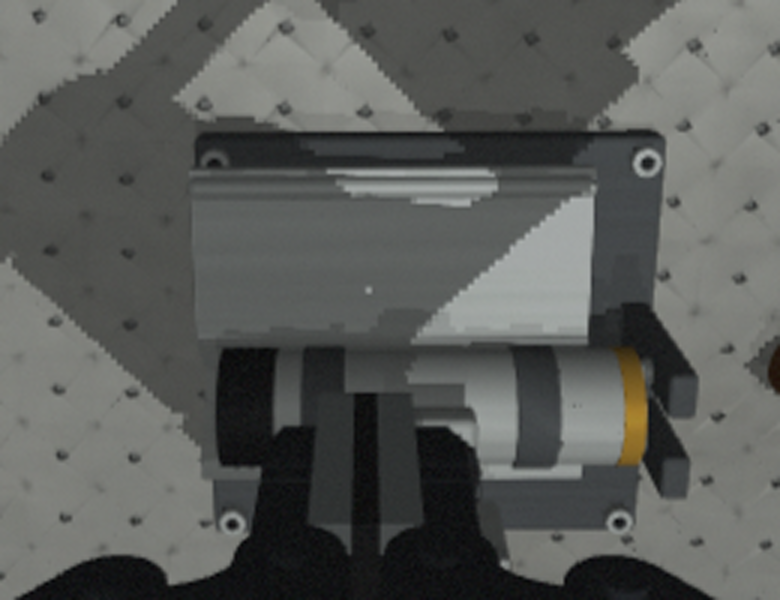

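The brass front touches the stop button at (648,375) in the crop. The tube lies parallel in the vee, the arm has stayed down and the robot is clear.

```bash
python3 -c "
from h import *
print(manip.job_done())"
```

```text
the job is handed in; nothing more can be done
None
```

I rolled the small silver laser head over the deck edge and it dropped into the vee by itself. I then slid it along at about 12 mm/s with 2–3 N until it reached the stop. After that I pressed the clamp down, withdrew the arm and handed the job in at about 17 s of the 48 s allowed.

**Stop:** The tool stalled as the force rose to at most 7.6 N, and the last picture shows the brass end on a rest button.

**Clamp:** The cap resisted with about 8 N while sliding free, then 18.2 N at the end, so the pad is on the tube with about 10 N. That figure comes from the wrist reading, which is noisy by about 0.7 N. The cap also took up to 8 N in x and 6 N in y during the final press.

**Last checks:**
- **Tube position:** The last detections put its centre within 5 mm of the seat, except the top camera, which put it 15 mm off in x (p 0.5). I trusted the close picture, which shows the tube parallel in the vee.
- **Cap height:** The detectors gave 80–82 mm, but the fingertip height gave about 87 mm. They agree that the arm stayed down, but not on the exact height.
- **Loose tools:** I never touched them. I did not compare pictures of them before and after.

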